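# Open the controller housing on the packing bench

## Robot

A 6-joint arm with a two-finger parallel gripper is mounted at the origin on the work surface. World frame = base frame: x ahead of the robot, y to its left, z up, the work surface at z = 0. Lengths are in m, angles in rad, forces in N, time in s.
With the tool pointing down it reaches from about 0.35 to 0.725 m from the base axis. Payload 6 kg.
Tool frame: the origin (TCP) lies on the centre line of the jaws, within the pads' length; the fingertips stand tip_reach ahead of it and the grasp point (between the pads) lies 6 mm ahead of it (tip_reach is the distance from the TCP to the fingertips, in m); y points along the fingers, z is the direction in which the jaws open and shut, and the axes are right-handed (so a half turn about y gives the same grasp; the last joint's range is limited). The gripper opens to 85 mm and grips with 20 to 120 N. Pads are 22 mm wide; open, the fingers measure 114 mm over their backs; the gripper's body (76 mm by 85 mm) begins 54 mm behind the grasp point. The pads swing forward as they close: fully open they stand 13 mm farther back than shut.
Start: joints at [-0.996, 0.04, 0.085, 0, -1.615, -0.334], TCP at [0.143, -0.583, 0.256] pointing down, gripper open.
Joint ranges: [-2.56, 2.56], [-1.29, 2.01], [-1.08, 1.49], [-3.29, 1.98], [-2.81, -0.18], [-2.99, 2.99]. Speed limits (rad/s): [2.57, 2.57, 3.01, 3.14, 3.14, 3.14].

## Interface

Orientations are given as [roll, pitch, yaw] about the fixed x, y, z axes, in that order (R = Rz(yaw) Ry(pitch) Rx(roll)).
In Python, from bench import get_obs, capture, camera_model, finish_job, tip_reach gives the robot as it stands.
- The arm moves only by the tool apply_moves, never from a script. Its arguments are lists of equal length, an entry for each row: "xyz": the shift along the tool's x, y, z in m, a list of three; "rot": the turn, a rotation vector about the tool's x, y, z in units of 8 degrees (1.0 is 8 degrees), a list of three. A call has 1 to 10 rows; each row shifts and turns the commanded pose from where the row before left it, along the tool's axes as they then stand; what a row does not reach is not made up. A row lasts 1/8 s, in which the tool goes at most 62.5 mm and 10.7 degrees, less where a joint would pass 70% of its speed; a pose out of reach is approached as far as the arm can. A call is refused whole if a number of a shift passes 0.0625 or a number of a turn 1, either way. A call with a gripper value outside its range is refused whole. "gripper" is the gripper's target within -1 to 1 (fully open at 1, half-way at 0, shut at -1), set as the call begins (left out, the last holds). The fingers move at their own pace and stop on an object; the grip force is fixed at half the most. Time passes only in rows, so rows that do not move let the fingers close. It gives the time, the measured TCP pose, the force and the opening at its end, in the units of the state.
- get_obs(): the state, without advancing time (a new reading comes with each control period).
- capture(name): name is "scene" or "side" or "wrist"; returns the picture (384x512x3 uint8, red, green, blue); there is no depth.
- camera_model(name): a dict with "intrinsics" (3x3 intrinsics, pixels), "pose" (4x4, takes a point from camera to world coordinates); the wrist camera has in their place "hand_eye" (4x4, takes a point from camera to tool coordinates, whose origin is the TCP and whose axes are the tool frame's). Camera axes: x right, y up, looking along -z (the intrinsics and any distortion apply to the point x, -y, -z); pixel columns grow to the right and rows downward; lengths in m; the calibration is good to about 2 mm. A picture is of the moment at which its call begins: read the wrist's pose just before it. camera_model takes no time and is no camera call.
- finish_job(): hands the job in, once; it reports no verdict.
The state is a dict: "t": time; "qpos": joint angles; "dq": joint speeds; "tau": joint torques, N m; "ee_pos": TCP position; "eef_rot": TCP orientation; "force": force on the tool from outside, world axes, zero at the start; "wrist_torque": the same for the moment, N m; "finger_gap": opening from 0.0 (shut) to 1.0 (fully open).
Only numpy, scipy, OpenCV 4.12 (cv2) and the standard library are available. Lean on these libraries where they do the work, as an engineer would, in place of code of your own. Each camera call takes 0.05 s, during which the arm holds its last target.

## Task

The controller on the packing bench has to be checked before it is packed: turn each of its three captive wing screws counter-clockwise as far as it goes, then lift the cover plate straight off by its handle. Set it down, not dropped, flat in the middle of the rubber mat with its handle up, and let go. Leave the other things on the bench where they are.

Things in the scene. Friction and masses are not known exactly. Their poses are not given: they have to be found in the camera images.
- unit: Aluminium controller housing fixed to the bench, 170 (x) x 240 (y) mm, open-topped under its cover; rim 73 mm high. Origin: centre of its underside, z up. The cover lies inside the rim (2 mm play all round) on a ledge 70 mm up, its top face 75 mm up. In the housing's frame the three screws stand at (45, 80), (-45, 80) and (0, -80) mm and their wing tops reach 103.5 mm.
- cover: Loose cover plate, bare steel, 150 (x) x 220 (y) x 5 mm, about 0.4 kg, with three 38 x 17 mm slots for the wings and a bar handle on top. Origin: centre of its underside, z up out of the handle side. Starts seated on the housing with the same axes. It must rise at least 34 mm straight up before its underside is clear of the wings.
- cover_grip (a point): Centre of the cover's handle bar: 84 mm long along the cover's x, 12 mm wide (y), 12 mm tall, dark steel, 37 mm above the cover's underside (32 mm above its top face), over the middle of the plate. 25 mm free under the bar, two feet at its ends 37 mm from the middle.
- screw_a (a joint): Turn of that screw, rad: 0 tight (wing square across its slot in the cover), 1.57 is the stop, where the wing lies along its slot and passes through it. Grows counter-clockwise seen from above. Starts at 0.1 to 0.5; moves stiffly (about 0.06 N m) and stays where it is left.
- wing_a (a point): The 32 mm long, 10 mm thick, 26 mm tall black wing of the captive screw A (housing frame 45, 80 mm; its slot runs along the housing's x). Point at the wing's centre, which is 15.5 mm above the cover's top face (the wing's lower edge is 2.5 mm, its top 28.5 mm above that face); x along the wing's 32 mm length, y across its 10 mm thickness, z up. It stays on the housing when the cover comes off.
- screw_b (a joint): Turn of that screw, rad: 0 tight (wing square across its slot in the cover), 1.57 is the stop, where the wing lies along its slot and passes through it. Grows counter-clockwise seen from above. Starts at 0.1 to 0.5; moves stiffly (about 0.06 N m) and stays where it is left.
- wing_b (a point): The 32 mm long, 10 mm thick, 26 mm tall black wing of the captive screw B (housing frame -45, 80 mm; its slot runs along the housing's y). Point at the wing's centre, which is 15.5 mm above the cover's top face (the wing's lower edge is 2.5 mm, its top 28.5 mm above that face); x along the wing's 32 mm length, y across its 10 mm thickness, z up. It stays on the housing when the cover comes off.
- screw_c (a joint): Turn of that screw, rad: 0 tight (wing square across its slot in the cover), 1.57 is the stop, where the wing lies along its slot and passes through it. Grows counter-clockwise seen from above. Starts at 0.1 to 0.5; moves stiffly (about 0.06 N m) and stays where it is left.
- wing_c (a point): The 32 mm long, 10 mm thick, 26 mm tall black wing of the captive screw C (housing frame 0, -80 mm; its slot runs along the housing's x). Point at the wing's centre, which is 15.5 mm above the cover's top face (the wing's lower edge is 2.5 mm, its top 28.5 mm above that face); x along the wing's 32 mm length, y across its 10 mm thickness, z up. It stays on the housing when the cover comes off.
- mat: Plain dark rubber mat fixed flat on the bench, 220 (x) x 280 (y) x 6 mm. Origin: centre of its underside; its top is 6 mm above the bench.
- tape_gun: Bystander: grey parcel-tape dispenser lying on its side, about 200 x 90 x 52 mm; origin at the underside of its round drum.
- carton: Bystander: carton 100 x 80 x 60 mm; origin under its centre.
- tape_roll: Bystander: brown tape roll, 90 mm across, 48 mm high, flat on the bench; origin under its centre.
- driver: Bystander: screwdriver with a grey handle, lying.
- marker: Bystander: black marker pen 130 mm long, 14 mm thick, lying; origin under its middle.
- label_roll: Bystander: roll of white labels, 60 mm across, 40 mm high, on end; origin under its centre.
- small_box: Bystander: small carton 70 x 50 x 40 mm; origin under its centre.

How it is judged:
By the outcome, as a careful person would: the job done as asked, in the order asked, and still so for the second after the job is handed in, with the robot touching nothing.
It also fails if it takes over 72 s, if anything falls off the work surface, if the arm or the gripper's body presses on something with over 40 N, if the wrist force passes 120 N, or if a joint passes its speed limit or range.

## Working session

There is one attempt and no reset: what is moved stays moved. The work goes in short steps, Python scripts to look and compute and a tool call to move; the robot and the scene stay as the last step left them, time stands still between calls to the robot, and variables do not carry over. Pictures are saved under pics/ and viewed, and the job is handed in when it is done.

Besides the shell and the picture viewer there is one more tool, called by a JSON object that holds its "fn" and its "kwargs". apply_moves: Moves the arm, as the interface text tells. Its arguments: {"type":"object","properties":{"xyz":{"type":"array"},"rot":{"type":"array"},"gripper":{"type":"number"}},"required":["xyz","rot"]}

```bash
mkdir -p pics; ls
python3 - <<'E'
from bench import *
import cv2,numpy as np
o=get_obs();print({k:np.round(v,3).tolist() for k,v in o.items()})
print(tip_reach if not callable(tip_reach) else tip_reach())
for n in ["scene","side","wrist"]:
    m=camera_model(n);print(n,{k:np.round(v,4).tolist() if not isinstance(v,str) else v for k,v in m.items()})
    cv2.imwrite(f"pics/{n}0.png",capture(n)[:,:,::-1])
E
```

```text
pics
{'t': 0.0, 'qpos': [-0.996, 0.041, 0.084, -0.0, -1.616, -0.334], 'dq': [0.001, -0.002, 0.0, -0.0, 0.0, 0.001], 'tau': [-0.0, -36.821, 34.742, 6.933, -0.005, -0.0], 'ee_pos': [0.143, -0.582, 0.255], 'eef_rot': [-1.569, 0.0, 0.241], 'force': [0.291, 0.368, -0.078], 'wrist_torque': [0.022, 0.022, -0.052], 'finger_gap': 1.0}
0.025
scene {'intrinsics': [[474.4849, 0.0, 247.8551], [0.0, 474.4849, 187.3926], [0.0, 0.0, 1.0]], 'pose': [[0.7445, -0.5401, 0.3923, 1.1339], [0.6674, 0.6153, -0.4194, -0.588], [-0.0149, 0.5741, 0.8186, 1.2251], [0.0, 0.0, 0.0, 1.0]]}
side {'intrinsics': [[427.1077, 0.0, 252.273], [0.0, 427.1077, 191.2957], [0.0, 0.0, 1.0]], 'pose': [[-0.9537, 0.1936, -0.2301, 0.2309], [-0.3007, -0.624, 0.7213, 1.0897], [-0.004, 0.7571, 0.6533, 1.0873], [0.0, 0.0, 0.0, 1.0]]}
wrist {'intrinsics': [[331.911, 0.0, 258.1881], [0.0, 331.911, 193.9674], [0.0, 0.0, 1.0]], 'hand_eye': [[-0.0017, -0.9521, -0.3057, -0.078], [-0.0006, 0.3057, -0.9521, -0.1187], [1.0, -0.0014, -0.001, -0.0006], [0.0, 0.0, 0.0, 1.0]]}
```

View pics/scene0.png

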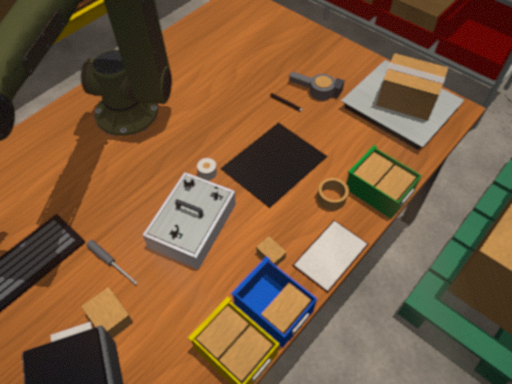

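View pics/side0.png

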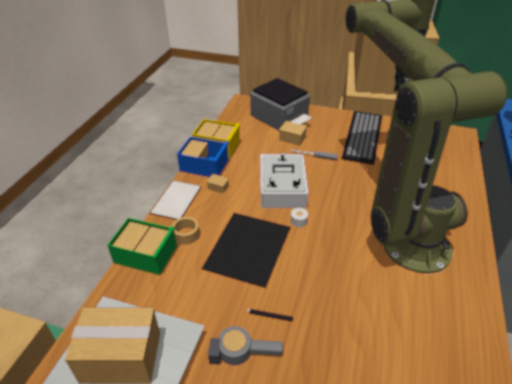

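View pics/wrist0.png

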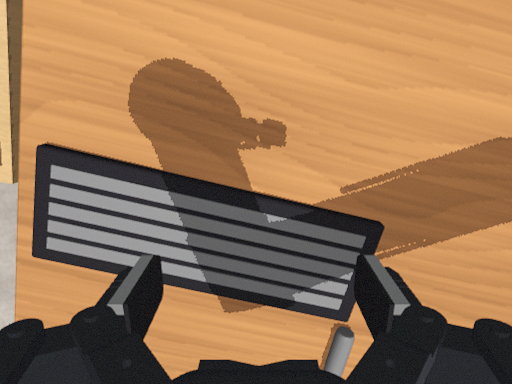

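Scene camera: the unit is at about (190, 220), the mat at (275, 163) and the label roll at (206, 167). Side camera: the unit is at (284, 180) and the mat at (247, 248). Next I'll zoom in and take rough positions.

```bash
cat > h.py <<'E'
import numpy as np,cv2
from bench import *
from scipy.spatial.transform import Rotation as Rn
def Rm(e): return Rn.from_euler('xyz',e).as_matrix()
def cam(name,ob=None):
    m=camera_model(name);K=np.array(m['intrinsics'])
    if name=='wrist':
        T=np.eye(4);T[:3,:3]=Rm(ob['eef_rot']);T[:3,3]=ob['ee_pos'];P=T@np.array(m['hand_eye'])
    else: P=np.array(m['pose'])
    return K,P
def ray(c,uv):
    K,P=c;d=np.array([(uv[0]-K[0,2])/K[0,0],-(uv[1]-K[1,2])/K[1,1],-1.]);return P[:3,3],P[:3,:3]@d
def onz(c,uv,z):
    o,d=ray(c,uv);return o+d*(z-o[2])/d[2]
def proj(c,X):
    K,P=c;p=P[:3,:3].T@(np.array(X)-P[:3,3]);return np.array([K[0,0]*p[0]/-p[2]+K[0,2],K[1,1]*-p[1]/-p[2]+K[1,2]])
def tri(rs):
    A=np.zeros((3,3));b=np.zeros(3)
    for o,d in rs:
        d=d/np.linalg.norm(d);M=np.eye(3)-np.outer(d,d);A+=M;b+=M@o
    return np.linalg.solve(A,b)
def crop(img,x0,y0,x1,y1,s,fn):
    cv2.imwrite(fn,cv2.resize(img[y0:y1,x0:x1],None,fx=s,fy=s,interpolation=cv2.INTER_CUBIC))
E
python3 - <<'E'
from h import *
a=cv2.imread('pics/scene0.png');b=cv2.imread('pics/side0.png')
crop(a,135,110,335,280,4,'pics/s_c.png');crop(b,195,145,320,290,4,'pics/d_c.png')
for n,im in(('scene',a),('side',b)):
    c=cam(n);hsv=cv2.cvtColor(im,cv2.COLOR_BGR2HSV)
    m=((im.max(2)<60)).astype(np.uint8)
    k,l,st,ce=cv2.connectedComponentsWithStats(m)
    for i in range(1,k):
        if st[i,4]>2000 and 180<ce[i][0]<330 and 100<ce[i][1]<290:
            cn=cv2.findContours((l==i).astype(np.uint8),0,1)[0][0]
            q=cv2.minAreaRect(cn);ap=cv2.approxPolyDP(cn,8,True)[:,0]
            print(n,'mat',ap.tolist(),[onz(c,p,.006)[:2].round(3).tolist() for p in ap])
    m=((hsv[...,1]<40)&(im.max(2)>110)).astype(np.uint8)
    k,l,st,ce=cv2.connectedComponentsWithStats(m)
    for i in range(1,k):
        if st[i,4]>1000: print(n,st[i],ce[i],onz(c,ce[i],.075).round(3))
E
```

```text
scene mat [[279, 124], [222, 168], [269, 206], [325, 156]] [[0.452, 0.307], [0.436, 0.039], [0.644, 0.028], [0.656, 0.297]]
scene [ 342   61  121   86 3144] [402.14790076 105.93097964] [0.748 0.589 0.075]
scene [ 144  173   90   86 3919] [189.23858127 215.72875734] [ 0.523 -0.182  0.075]
scene [ 295  222   71   68 2424] [330.11056106 255.09653465] [ 0.897 -0.018  0.075]
side mat [[234, 215], [204, 268], [264, 285], [288, 228]] [[0.636, 0.042], [0.646, 0.301], [0.444, 0.308], [0.432, 0.047]]
side [    0     0   238   194 23959] [86.58053341 61.47251555] [ 1.813 -0.817  0.075]
side [    0    58   239   270 25725] [104.55821186 191.87766764] [1.099 0.134 0.075]
side [ 261  153   47   73 2391] [284.35089921 184.26223338] [ 0.486 -0.101  0.075]
side [ 152  182   47   36 1016] [175.32874016 199.69783465] [0.835 0.097 0.075]
side [ 151  313   52   71 2326] [174.07695615 347.94582975] [0.594 0.614 0.075]
```

View pics/s_c.png

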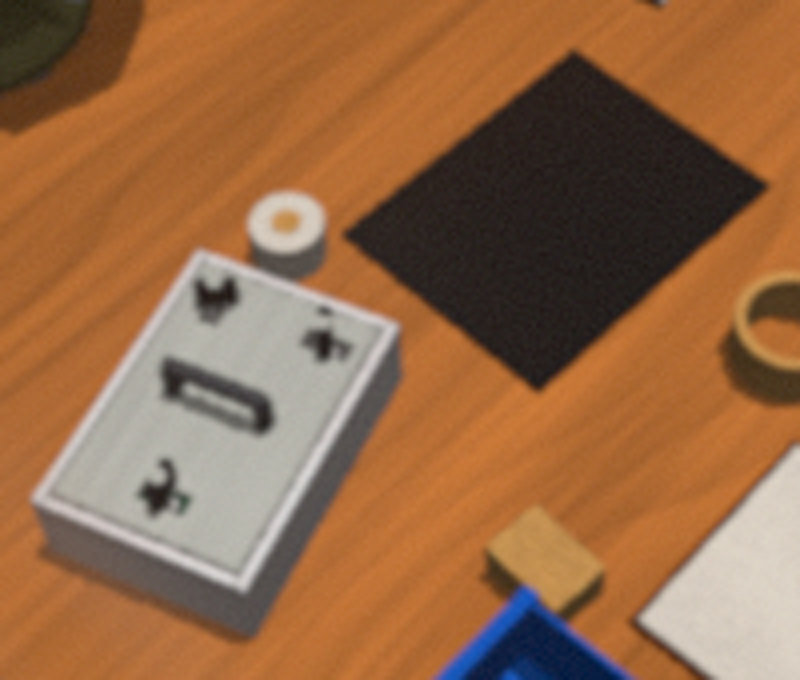

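View pics/d_c.png

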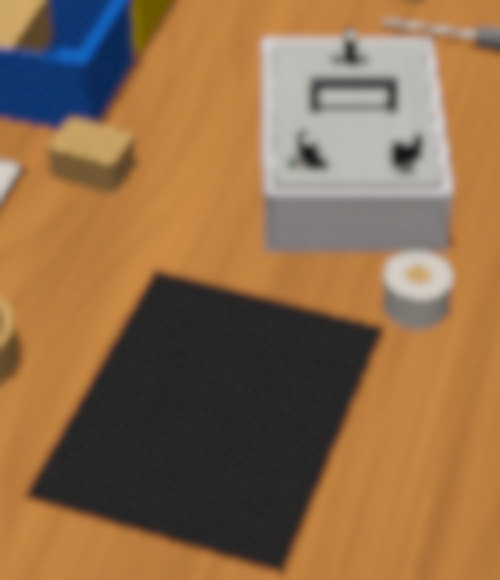

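{"fn": "apply_moves", "kwargs": {"xyz": [[0.04,-0.004,0.036],[0.04,-0.004,0.036],[0.04,-0.004,0.036],[0.04,-0.004,0.036],[0.04,-0.004,0.036],[0.04,-0.004,0.036],[0.04,-0.004,0.036],[0.04,-0.004,0.036],[0.04,-0.004,0.036],[0.04,-0.004,0.036]], "rot": [[0,0,0],[0,0,0],[0,0,0],[0,0,0],[0,0,0],[0,0,0],[0,0,0],[0,0,0],[0,0,0],[0,0,0]], "gripper": 1}}

```text
t: 1.4
ee_pos: [0.4463, -0.1359, 0.2965]
eef_rot: [-1.571, -0.0, 0.241]
force: [0.7, -1.1, -0.3]
finger_gap: 1.0
```

```bash
cat >> h.py <<'E'
import json
def snap(fn):
    o=get_obs();im=capture('wrist')[:,:,::-1].copy();cv2.imwrite(f'pics/{fn}.png',im)
    json.dump({k:np.array(v).tolist() for k,v in o.items()},open(f'pics/{fn}.json','w'))
    for k in('t','qpos','ee_pos','eef_rot','force','wrist_torque','finger_gap'):print(k,np.round(o[k],4).tolist())
    return o,im
def load(fn): return json.load(open(f'pics/{fn}.json')),cv2.imread(f'pics/{fn}.png')
E
python3 -c "
from h import *
snap('w1')"
```

```text
t 1.4
qpos [0.139, -0.31, -0.1579, -0.0002, -1.7225, -1.4686]
ee_pos [0.4463, -0.1359, 0.2965]
eef_rot [-1.5706, -0.0004, 0.2412]
force [0.7459, -1.0571, -0.3272]
wrist_torque [-0.1206, -0.1167, -0.0059]
finger_gap 1.0002
```

View pics/w1.png

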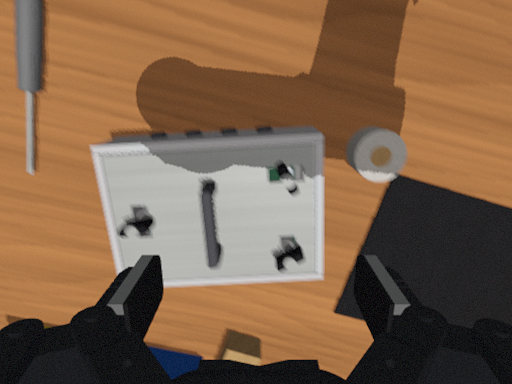

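Wrist view: screw A is at about (290, 252), B at (288, 177) and C at (137, 222). The bar runs from (208, 187) to (213, 262). The housing rim corners are near (95, 148), (323, 130), (323, 277) and (120, 287).

Run:
```python
from h import *
o,im=load('w1');c=cam('wrist',o)
for n,p,z in[('A',(290,252),.095),('B',(288,177),.095),('C',(137,222),.095),('bar1',(208,187),.11),('bar2',(213,262),.11),('r1',(95,148),.073),('r2',(323,130),.073),('r3',(323,277),.073),('r4',(120,287),.073)]: print(n,onz(c,p,z).round(4))
crop(im,80,110,340,300,3,'pics/w1c.png')
```

```text
A [ 0.5258 -0.0813  0.095 ]
B [ 0.4461 -0.1056  0.095 ]
C [ 0.5306 -0.2453  0.095 ]
bar1 [ 0.4706 -0.1798  0.11  ]
bar2 [ 0.5488 -0.1589  0.11  ]
r1 [ 0.4695 -0.3047  0.073 ]
r2 [ 0.395  -0.0808  0.073 ]
r3 [ 0.5588 -0.0297  0.073 ]
r4 [ 0.6297 -0.2601  0.073 ]
```

View pics/w1c.png

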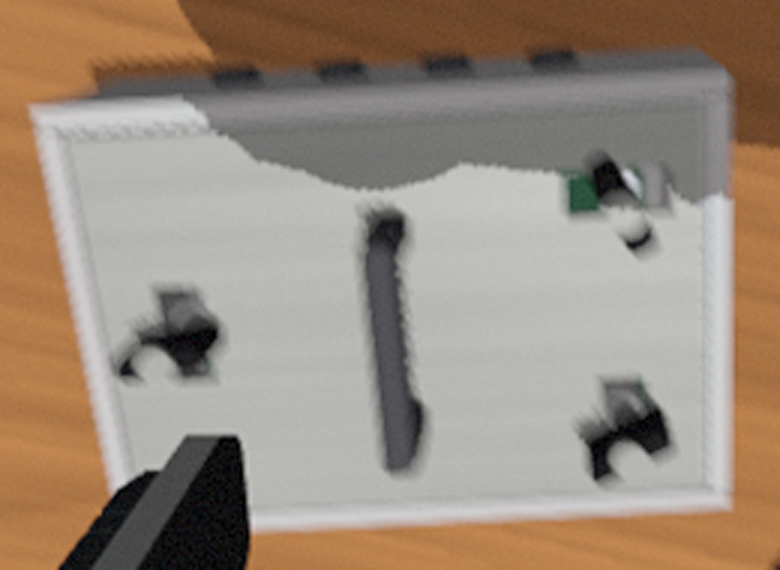

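{"fn": "apply_moves", "kwargs": {"xyz": [[0.026,0.015,-0.0135],[0.026,0.015,-0.0135],[0.026,0.015,-0.0135],[0,0,0]], "rot": [[0,0,0],[0,0,0],[0,-0.29,0],[0,0,0]], "gripper": 1}}

```text
t: 1.95
ee_pos: [0.5314, -0.1584, 0.248]
eef_rot: [-1.569, 0.005, 0.281]
force: [0.4, 0.6, 0.6]
finger_gap: 1.001
```

```bash
python3 -c "
from h import *
o,im=snap('w2');crop(im,80,0,440,290,2.2,'pics/w2c.png')"
```

```text
t 1.95
qpos [0.0719, -0.0769, -0.0454, -0.001, -1.6079, -1.3616]
ee_pos [0.5314, -0.1584, 0.248]
eef_rot [-1.5687, 0.0052, 0.2811]
force [0.3991, 0.6161, 0.5538]
wrist_torque [0.0595, 0.0341, 0.0265]
finger_gap 1.0011
```

View pics/w2c.png

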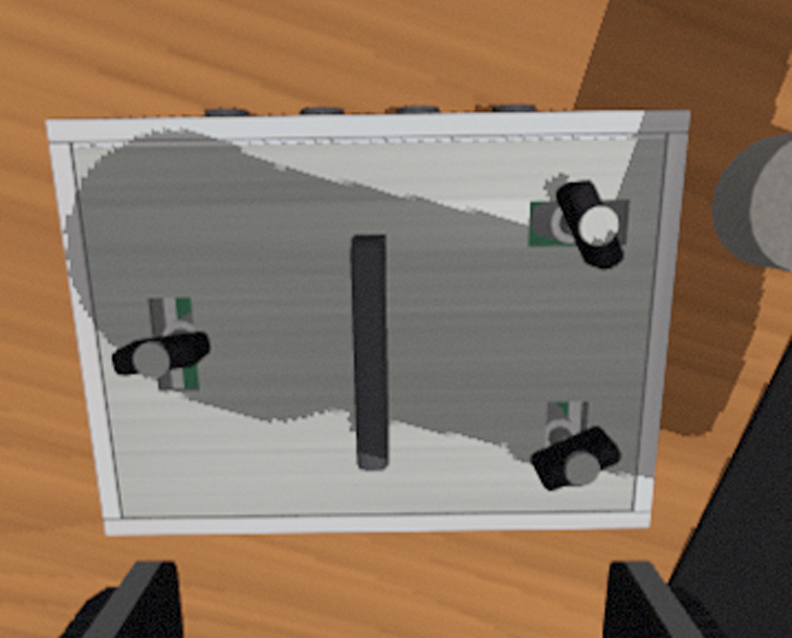

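The disc on each wing's top marks its screw axis. In the crop they are at B (598, 225), C (150, 358) and A (582, 466). Rim corners in the crop are (47, 122), (690, 112), (650, 527) and (105, 535).

```bash
cat >> h.py <<'E'
def discs(im,seeds,r=9):
    # bright low-sat round cap surrounded by black wing: per-seed threshold inside the hull of the dark wing blob
    g=cv2.cvtColor(im,cv2.COLOR_BGR2GRAY);dark=(g<52).astype(np.uint8);out=[]
    k,l,st,ce=cv2.connectedComponentsWithStats(dark)
    for s in seeds:
        y0,x0=int(s[1]),int(s[0]);w=l[y0-r*3:y0+r*3,x0-r*3:x0+r*3]
        lab=np.bincount(w[w>0]).argmax()
        out.append((lab,st[lab],ce[lab]))
    return g,l,out
E
python3 - <<'E'
from h import *
o,im=load('w2');c=cam('wrist',o)
f=lambda p:(p[0]/2.2+80,p[1]/2.2)
R=[onz(c,f(p),.073) for p in[(47,122),(690,112),(650,527),(105,535)]]
for r in R: print(r.round(4))
ctr=np.mean(R,0);print('ctr',ctr.round(4),'yaws',[np.arctan2(*(b-a)[[1,0]]).round(3) for a,b in[(R[0],R[3]),(R[1],R[2])]],[(np.arctan2(*(b-a)[[1,0]])-np.pi/2).round(3) for a,b in[(R[0],R[1]),(R[3],R[2])]])
yaw=.29
for n,p,h in[('A',(582,466),(45,80)),('B',(598,225),(-45,80)),('C',(150,358),(0,-80))]:
    X=onz(c,f(p),.1035);e=ctr[:2]+Rn.from_euler('z',yaw).as_matrix()[:2,:2]@np.array(h)/1000
    print(n,X.round(4),e.round(4))
for n,a,b in[('A',(553,488),(618,458)),('B',(592,190),(620,258)),('C',(120,374),(205,356)),('bar',(371,236),(373,470))]:
    d=onz(c,f(b),.1035)-onz(c,f(a),.1035);print(n,np.arctan2(d[1],d[0]).round(3))
for n,im0 in(('scene','scene0'),('side','side0')):
    cc=cam(n);print(n)
cs=cam('scene');S=[(200,252),(398,325),(243,588),(35,498)]
P=[onz(cs,(x/4+135,y/4+110),.073) for x,y in S];print(np.round(P,4).tolist(),np.mean(P,0).round(4))
E
```

```text
[ 0.4675 -0.3109  0.073 ]
[ 0.3973 -0.0819  0.073 ]
[ 0.559  -0.0316  0.073 ]
[ 0.6297 -0.2621  0.073 ]
ctr [ 0.5133 -0.1716  0.073 ] yaws [np.float64(0.292), np.float64(0.301)] [np.float64(0.297), np.float64(0.298)]
A [ 0.5317 -0.0821  0.1035] [ 0.5336 -0.0821]
B [ 0.4461 -0.1085  0.1035] [ 0.4473 -0.1078]
C [ 0.5362 -0.2497  0.1035] [ 0.5362 -0.2483]
A 2.327
B 0.759
C 2.062
bar 0.283
scene
side
[[0.4026, -0.0839, 0.073], [0.5614, -0.034, 0.073], [0.6291, -0.2609, 0.073], [0.4708, -0.3081, 0.073]] [ 0.516  -0.1717  0.073 ]
```

{"fn": "apply_moves", "kwargs": {"xyz": [[0.011,0.024,0.0365],[0.011,0.024,0.0365],[0,0,0],[0,0,0],[0,0,0],[0,0,0],[0,0,0],[0,0,0],[0,0,0],[0,0,0]], "rot": [[0,0,0],[0,0.98,0],[0,0.98,0],[0,0.98,0],[0,0.98,0],[0,0.98,0],[0,0.98,0],[0,0.98,0],[0,0.98,0],[0,0,0]], "gripper": 0}}

```text
t: 3.25
ee_pos: [0.5317, -0.0822, 0.2044]
eef_rot: [-1.569, -0.001, -0.812]
force: [0.3, 0.3, -1.1]
finger_gap: 0.5
```

```bash
python3 -c "
from h import *
o,im=snap('w3');crop(im,100,100,420,384,2.1,'pics/w3c.png')
c=cam('wrist',o);print('axis px',proj(c,[.5325,-.082,.1035]),proj(c,[.5329,-.0819,.1035]))
R=Rm(o['eef_rot']);print('below TCP',proj(c,np.array(o['ee_pos'])+R[:,1]*(o['ee_pos'][2]-.1035)))"
```

```text
t 3.25
qpos [0.2206, -0.1267, -0.171, 0.0001, -1.5248, -2.6038]
ee_pos [0.5317, -0.0822, 0.2044]
eef_rot [-1.5694, -0.0009, -0.8124]
force [0.2989, 0.3424, -1.1423]
wrist_torque [-0.0572, -0.0015, -0.0026]
finger_gap 0.5004
axis px [258.82981583 204.21107113] [259.34100187 204.48348564]
below TCP [258.09013582 203.77874553]
```

View pics/w3c.png

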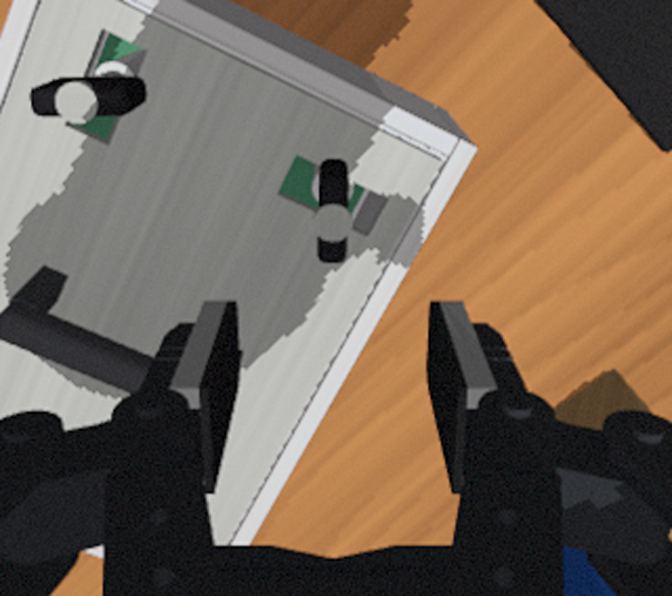

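Wing A is lined up with the tool's x axis. Its disc is at (258, 206), against (258, 204) expected straight below the TCP, and the pads' midpoint is at column 259. So the tool is centred to about 1 mm.

{"fn": "apply_moves", "kwargs": {"xyz": [[0.001,0.033,0],[0,0.033,0],[0,0.033,0],[0,0,0],[0,0,0],[0,0,0]], "rot": [[0,0,0],[0,0,0],[0,0,0],[0,0,0],[0,0,0],[0,0,0]], "gripper": 0}}

```text
t: 4.05
ee_pos: [0.5336, -0.0828, 0.1063]
eef_rot: [-1.568, -0.002, -0.813]
force: [0.3, 0.5, 0.3]
finger_gap: 0.5
```

```bash
python3 -c "
from h import *
o2,_=load('w2');o3,_=load('w3');c2=cam('wrist',o2);c3=cam('wrist',o3)
f=lambda p:(p[0]/2.2+80,p[1]/2.2);g=lambda p:(p[0]/2.1+100,p[1]/2.1+100)
print('A',tri([ray(c2,f((582,466))),ray(c3,g((332,223)))]).round(4),'B',tri([ray(c2,f((598,225))),ray(c3,g((75,103)))]).round(4))
o,im=snap('w4')"
```

```text
A [ 0.5318 -0.0826  0.1063] B [ 0.4466 -0.1089  0.1068]
t 4.05
qpos [0.2187, -0.0884, -0.3156, 0.0004, -1.3407, -2.6023]
ee_pos [0.5336, -0.0828, 0.1063]
eef_rot [-1.5685, -0.0019, -0.8127]
force [0.2911, 0.5074, 0.2622]
wrist_torque [-0.0203, 0.0379, 0.0033]
finger_gap 0.5001
```

View pics/w4.png

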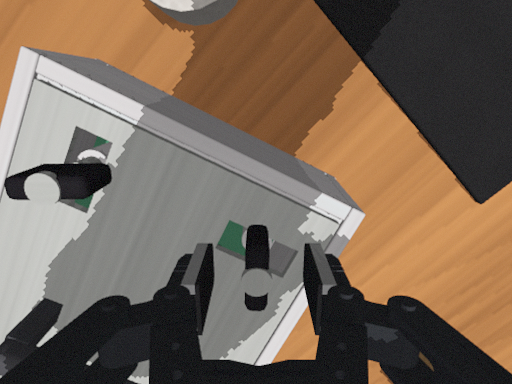

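The wing stands centred between the pads: wing at column 257, pads at 213 and 305. Closing now.

{"fn": "apply_moves", "kwargs": {"xyz": [[0,0,0],[0,0,0],[0,0,0],[0,0,0]], "rot": [[0,0,0],[0,0,0],[0,0,0],[0,0,0]], "gripper": -1}}

```text
t: 4.6
ee_pos: [0.5327, -0.083, 0.1048]
eef_rot: [-1.571, -0.0, -0.813]
force: [-2.9, -0.7, 4.5]
finger_gap: 0.102
```

```bash
python3 -c "
from h import *
o=get_obs();print({k:np.round(v,4).tolist() for k,v in o.items()})"
```

```text
{'t': 4.6, 'qpos': [0.2187, -0.0874, -0.3174, 0.0003, -1.3406, -2.6028], 'dq': [-0.0008, 0.0015, -0.0014, -0.0014, 0.0019, -0.0027], 'tau': [0.099, -27.2365, 32.4864, 6.2627, 0.8331, 0.0356], 'ee_pos': [0.5327, -0.083, 0.1048], 'eef_rot': [-1.5707, -0.0003, -0.8133], 'force': [-2.8842, -0.7243, 4.4705], 'wrist_torque': [0.0846, 0.8663, -0.0526], 'finger_gap': 0.1022}
```

{"fn": "apply_moves", "kwargs": {"xyz": [[0,0,0],[0,0,0],[0,0,0],[0,0,0]], "rot": [[0,-0.95,0],[0,-0.95,0],[0,-0.95,0],[0,-0.95,0]], "gripper": -1}}

```text
t: 5.1
ee_pos: [0.5329, -0.0827, 0.1048]
eef_rot: [-1.57, -0.001, -0.278]
force: [-1.9, 1.5, 4.4]
finger_gap: 0.103
```

```bash
python3 -c "
from h import *
o=get_obs();print({k:np.round(v,3).tolist() for k,v in o.items()})"
```

```text
{'t': 5.1, 'qpos': [0.219, -0.087, -0.317, -0.0, -1.34, -2.068], 'dq': [0.002, 0.002, -0.001, -0.001, -0.001, 1.053], 'tau': [-0.599, -27.221, 32.155, 6.64, 0.579, -1.326], 'ee_pos': [0.533, -0.083, 0.105], 'eef_rot': [-1.57, -0.001, -0.278], 'force': [-1.903, 1.483, 4.38], 'wrist_torque': [0.523, 0.681, -0.116], 'finger_gap': 0.103}
```

{"fn": "apply_moves", "kwargs": {"xyz": [[0,0,0],[0,0,0],[0,0,0],[0,0,0],[0,0,0],[0,0,0]], "rot": [[0,-0.95,0],[0,-0.95,0],[0,-0.95,0],[0,-0.95,0],[0,-0.3,0],[0,0,0]], "gripper": -1}}

```text
t: 5.85
ee_pos: [0.5329, -0.0823, 0.1048]
eef_rot: [-1.57, -0.001, 0.291]
force: [-1.8, 3.2, 5.8]
finger_gap: 0.107
```

```bash
python3 -c "
from h import *
o=get_obs();print({k:np.round(v,3).tolist() for k,v in o.items()})"
```

```text
{'t': 5.85, 'qpos': [0.219, -0.088, -0.317, -0.001, -1.34, -1.499], 'dq': [-0.001, 0.0, 0.001, -0.001, 0.001, -0.013], 'tau': [-1.419, -27.046, 32.031, 6.996, 0.646, 0.121], 'ee_pos': [0.533, -0.082, 0.105], 'eef_rot': [-1.57, -0.001, 0.291], 'force': [-1.795, 3.166, 5.786], 'wrist_torque': [0.977, 0.911, 0.021], 'finger_gap': 0.107}
```

{"fn": "apply_moves", "kwargs": {"xyz": [[0,0,0],[0,0,0]], "rot": [[0,-0.3,0],[0,0,0]], "gripper": -1}}

```text
t: 6.1
ee_pos: [0.5329, -0.0823, 0.1048]
eef_rot: [-1.57, -0.001, 0.331]
force: [-2.4, 3.0, 6.2]
finger_gap: 0.103
```

```bash
python3 -c "
from h import *
o=get_obs();print({k:np.round(v,3).tolist() for k,v in o.items() if k in('t','tau','wrist_torque','eef_rot','finger_gap')})"
```

```text
{'t': 6.1, 'tau': [-0.907, -26.936, 31.896, 7.225, 0.632, 0.797], 'eef_rot': [-1.57, -0.001, 0.331], 'wrist_torque': [1.115, 0.889, -0.592], 'finger_gap': 0.103}
```

The wrist torque jumped from about -0.1 to -0.59 N m at yaw 0.331, so A is at its stop. I'll ease off, open, lift and go to C.

{"fn": "apply_moves", "kwargs": {"xyz": [[0,0,0]], "rot": [[0,0.25,0]], "gripper": -1}}

```text
t: 6.22
ee_pos: [0.5329, -0.0823, 0.1049]
eef_rot: [-1.57, -0.001, 0.296]
force: [-2.7, 4.1, 4.9]
finger_gap: 0.102
```

{"fn": "apply_moves", "kwargs": {"xyz": [[0,0,0],[0,0,0],[0,0,0],[0,-0.033,0],[0,-0.033,0],[0,-0.033,0],[-0.015,0,-0.0535],[-0.015,0,-0.0535],[-0.015,0,-0.0535],[0,0,0]], "rot": [[0,0,0],[0,0,0],[0,0,0],[0,0,0],[0,0,0],[0,0,0],[0,0,0],[0,0,0],[0,0,0],[0,0,0]], "gripper": 0}}

```text
t: 7.48
ee_pos: [0.5358, -0.2528, 0.2024]
eef_rot: [-1.571, 0.002, 0.292]
force: [-0.2, 0.1, -0.2]
finger_gap: 0.5
```

{"fn": "apply_moves", "kwargs": {"xyz": [[0,0,0],[0,0,0],[0,0,0],[0,0,0],[0,0,0],[0,0,0],[0,0,0],[0,0,0],[0,0,0],[0,0,0]], "rot": [[0,0.98,0],[0,0.98,0],[0,0.98,0],[0,0.98,0],[0,0.98,0],[0,0.98,0],[0,0.98,0],[0,0.98,0],[0,0.98,0],[0,0.98,0]], "gripper": 0}}

```text
t: 8.72
ee_pos: [0.5367, -0.2488, 0.2032]
eef_rot: [-1.571, 0.0, -1.075]
force: [0.1, -0.3, 0.9]
finger_gap: 0.504
```

```bash
python3 -c "
from h import *
o,im=snap('w5')
c=cam('wrist',o)
R=Rm(o['eef_rot']);print('below TCP',proj(c,np.array(o['ee_pos'])+R[:,1]*(o['ee_pos'][2]-.1035)))"
```

```text
t 8.725
qpos [-0.0956, 0.0184, -0.0337, -0.0002, -1.5188, -2.5504]
ee_pos [0.5367, -0.2488, 0.2032]
eef_rot [-1.5708, 0.0002, -1.0753]
force [0.067, -0.3146, 0.9196]
wrist_torque [0.0292, 0.0513, 0.0009]
finger_gap 0.5044
below TCP [257.88252031 204.37205211]
```

View pics/w5.png

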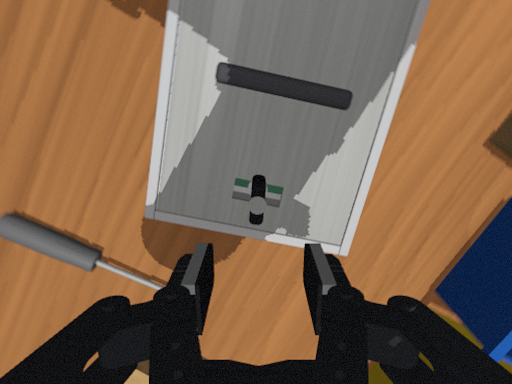

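C's disc is at (257, 206), against (258, 204) below the TCP, so it is centred. Descending and closing.

{"fn": "apply_moves", "kwargs": {"xyz": [[0.001,0.033,0],[0,0.033,0],[0,0.032,0],[0,0,0]], "rot": [[0,0,0],[0,0,0],[0,0,0],[0,0,0]], "gripper": 0}}

```text
t: 9.28
ee_pos: [0.5355, -0.2495, 0.1024]
eef_rot: [-1.575, 0.004, -1.07]
force: [-0.6, -0.7, 0.0]
finger_gap: 0.5
```

```bash
python3 -c "
from h import *
o,im=snap('w6')"
```

```text
t 9.275
qpos [-0.0975, 0.0574, -0.1784, -0.001, -1.3406, -2.5427]
ee_pos [0.5355, -0.2495, 0.1024]
eef_rot [-1.5748, 0.0039, -1.0696]
force [-0.5565, -0.6938, 0.0039]
wrist_torque [0.0077, 0.0193, 0.0434]
finger_gap 0.4998
```

View pics/w6.png

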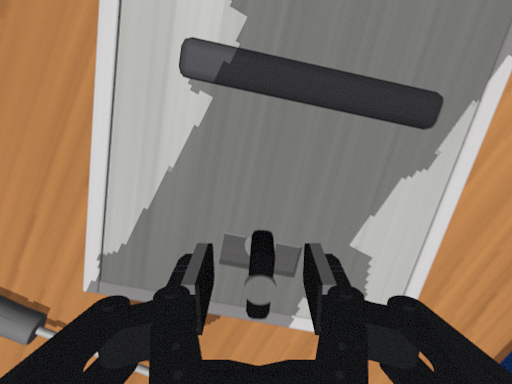

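Wing C is centred between the pads. Closing, then turning.

{"fn": "apply_moves", "kwargs": {"xyz": [[0,0,0],[0,0,0],[0,0,0],[0,0,0]], "rot": [[0,0,0],[0,0,0],[0,0,0],[0,0,0]], "gripper": -1}}

```text
t: 9.82
ee_pos: [0.5373, -0.2513, 0.1075]
eef_rot: [-1.57, -0.002, -1.072]
force: [-3.5, -1.4, 6.0]
finger_gap: 0.101
```

{"fn": "apply_moves", "kwargs": {"xyz": [[0,0,0],[0,0,0],[0,0,0],[0,0,0],[0,0,0]], "rot": [[0,-0.95,0],[0,-0.95,0],[0,-0.95,0],[0,-0.95,0],[0,-0.95,0]], "gripper": -1}}

```text
t: 10.45
ee_pos: [0.5385, -0.25, 0.1075]
eef_rot: [-1.569, -0.004, -0.403]
force: [0.8, 3.6, 5.6]
finger_gap: 0.107
```

```bash
python3 -c "
from h import *
o=get_obs();print({k:np.round(v,3).tolist() for k,v in o.items() if k in('t','tau','force','wrist_torque','eef_rot','finger_gap')})"
```

```text
{'t': 10.45, 'tau': [-2.197, -33.337, 30.78, 7.066, 0.126, -1.314], 'eef_rot': [-1.569, -0.004, -0.403], 'force': [0.837, 3.623, 5.641], 'wrist_torque': [1.433, -0.058, -0.084], 'finger_gap': 0.107}
```

{"fn": "apply_moves", "kwargs": {"xyz": [[0,0,0],[0,0,0],[0,0,0],[0,0,0],[0,0,0],[0,0,0],[0,0,0]], "rot": [[0,-0.95,0],[0,-0.95,0],[0,-0.95,0],[0,-0.95,0],[0,-0.95,0],[0,-0.3,0],[0,0,0]], "gripper": -1}}

```text
t: 11.32
ee_pos: [0.5386, -0.248, 0.1075]
eef_rot: [-1.569, -0.005, 0.299]
force: [-1.7, 12.2, 9.2]
finger_gap: 0.102
```

{"fn": "apply_moves", "kwargs": {"xyz": [[0,0,0],[0,0,0]], "rot": [[0,-0.3,0],[0,0,0]], "gripper": -1}}

```text
t: 11.58
ee_pos: [0.5385, -0.248, 0.1075]
eef_rot: [-1.569, -0.005, 0.339]
force: [-2.1, 12.6, 9.1]
finger_gap: 0.097
```

```bash
python3 -c "
from h import *
o=get_obs();print({k:np.round(v,3).tolist() for k,v in o.items() if k in('t','tau','force','wrist_torque','eef_rot','finger_gap')})"
```

```text
{'t': 11.575, 'tau': [-5.427, -31.734, 30.291, 9.279, 1.05, 0.932], 'eef_rot': [-1.569, -0.005, 0.339], 'force': [-2.065, 12.619, 9.091], 'wrist_torque': [4.203, 0.648, -0.74], 'finger_gap': 0.097}
```

C is at its stop too, with wrist torque at -0.74. Now B.

{"fn": "apply_moves", "kwargs": {"xyz": [[0,0,0]], "rot": [[0,0.28,0]], "gripper": -1}}

```text
t: 11.7
ee_pos: [0.5386, -0.248, 0.1075]
eef_rot: [-1.569, -0.005, 0.3]
force: [-1.9, 11.6, 9.0]
finger_gap: 0.102
```

{"fn": "apply_moves", "kwargs": {"xyz": [[0,0,0],[0,0,0],[0,0,0],[0,-0.033,0],[0,-0.033,0],[0,-0.033,0],[-0.0153,0,0.0535],[-0.0153,0,0.0535],[-0.0153,0,0.0535]], "rot": [[0,0,0],[0,0,0],[0,0,0],[0,0,0],[0,0,0],[0,0,0],[0,0,0],[0,0,0],[0,0,0]], "gripper": 0}}

```text
t: 12.82
ee_pos: [0.4448, -0.1098, 0.2041]
eef_rot: [-1.571, 0.0, 0.298]
force: [1.4, 2.0, 1.5]
finger_gap: 0.504
```

{"fn": "apply_moves", "kwargs": {"xyz": [[0,0,0],[0,0,0],[0,0,0],[0,0,0],[0,0,0]], "rot": [[0,-0.82,0],[0,-0.82,0],[0,-0.82,0],[0,-0.82,0],[0,0,0]], "gripper": 0}}

```text
t: 13.45
ee_pos: [0.4458, -0.1107, 0.2042]
eef_rot: [-1.571, 0.0, 0.756]
force: [-0.0, -0.3, -1.1]
finger_gap: 0.5
```

```bash
python3 -c "
from h import *
o,im=snap('w7')
c=cam('wrist',o)
R=Rm(o['eef_rot']);print('below TCP',proj(c,np.array(o['ee_pos'])+R[:,1]*(o['ee_pos'][2]-.1035)))"
```

```text
t 13.45
qpos [0.1985, -0.3475, -0.3545, -0.0, -1.5639, -1.0131]
ee_pos [0.4458, -0.1107, 0.2042]
eef_rot [-1.5707, 0.0, 0.7562]
force [-0.0012, -0.3431, -1.0546]
wrist_torque [0.0397, 0.0251, -0.0444]
finger_gap 0.5004
below TCP [258.78254158 204.6047328 ]
```

View pics/w7.png

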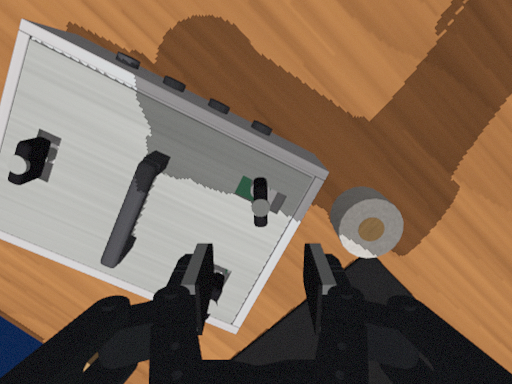

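B's disc is at (260, 208), against (259, 205) expected, so I'll add about 2 mm along x and 1 mm along z. Descending.

{"fn": "apply_moves", "kwargs": {"xyz": [[0.002,0.033,0.0008],[0,0.033,0],[0,0.033,0],[0,0,0]], "rot": [[0,0,0],[0,0,0],[0,0,0],[0,0,0]], "gripper": 0}}

```text
t: 14.0
ee_pos: [0.4452, -0.1088, 0.1029]
eef_rot: [-1.567, 0.004, 0.755]
force: [0.3, 0.4, 0.7]
finger_gap: 0.499
```

{"fn": "apply_moves", "kwargs": {"xyz": [[0,0,0],[0,0,0],[0,0,0],[0,0,0]], "rot": [[0,0,0],[0,0,0],[0,0,0],[0,0,0]], "gripper": -1}}

```text
t: 14.5
ee_pos: [0.4471, -0.108, 0.1074]
eef_rot: [-1.571, -0.002, 0.757]
force: [-5.4, 5.3, 6.6]
finger_gap: 0.1
```

{"fn": "apply_moves", "kwargs": {"xyz": [[0,0,0],[0,0,0],[0,0,0],[0,0,0]], "rot": [[0,-0.95,0],[0,-0.95,0],[0,-0.95,0],[0,-0.95,0]], "gripper": -1}}

```text
t: 15.0
ee_pos: [0.4466, -0.1077, 0.1074]
eef_rot: [-1.571, -0.002, 1.292]
force: [-8.8, 8.5, 8.7]
finger_gap: 0.104
```

```bash
python3 -c "
from h import *
o,im=snap('w8')"
```

```text
t 15.0
qpos [0.204, -0.321, -0.5103, -0.0019, -1.3806, -0.482]
ee_pos [0.4466, -0.1077, 0.1074]
eef_rot [-1.5707, -0.002, 1.2924]
force [-8.8486, 8.4851, 8.7455]
wrist_torque [2.6613, 2.9056, -0.0808]
finger_gap 0.1039
```

View pics/w8.png

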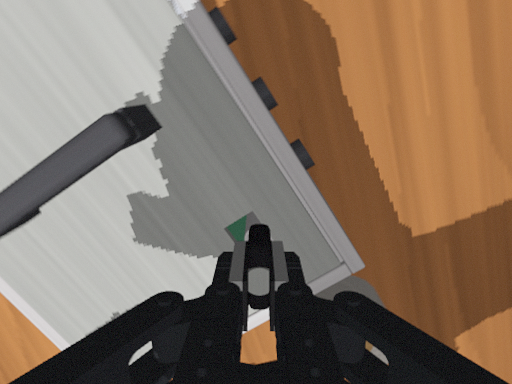

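The wing is held between the pads at (258, 265) and turning. Finishing to the stop.

{"fn": "apply_moves", "kwargs": {"xyz": [[0,0,0],[0,0,0],[0,0,0],[0,0,0],[0,0,0],[0,0,0]], "rot": [[0,-0.95,0],[0,-0.95,0],[0,-0.95,0],[0,-0.95,0],[0,-0.4,0],[0,0,0]], "gripper": -1}}

```text
t: 15.8
ee_pos: [0.446, -0.1076, 0.1074]
eef_rot: [-1.57, -0.002, 1.875]
force: [-12.5, 9.2, 10.7]
finger_gap: 0.098
```

{"fn": "apply_moves", "kwargs": {"xyz": [[0,0,0],[0,0,0]], "rot": [[0,-0.25,0],[0,0,0]], "gripper": -1}}

```text
t: 16.05
ee_pos: [0.4459, -0.1077, 0.1074]
eef_rot: [-1.57, -0.003, 1.908]
force: [-13.0, 8.4, 10.1]
finger_gap: 0.1
```

```bash
python3 -c "
from h import *
o=get_obs();print({k:np.round(v,3).tolist() for k,v in o.items() if k in('t','tau','force','wrist_torque','eef_rot','finger_gap')})"
```

```text
{'t': 16.05, 'tau': [-1.771, -14.117, 32.53, 8.968, 3.319, 1.009], 'eef_rot': [-1.57, -0.003, 1.908], 'force': [-12.975, 8.383, 10.114], 'wrist_torque': [3.1, 3.973, -0.878], 'finger_gap': 0.1}
```

All three screws are at their stops; B's torque was -0.88. I'll ease off, lift, and go over the handle with the tool turned to yaw 0.297.

{"fn": "apply_moves", "kwargs": {"xyz": [[0,0,0]], "rot": [[0,0.28,0]], "gripper": -1}}

```text
t: 16.18
ee_pos: [0.446, -0.1076, 0.1074]
eef_rot: [-1.57, -0.003, 1.869]
force: [-11.8, 8.0, 10.9]
finger_gap: 0.101
```

{"fn": "apply_moves", "kwargs": {"xyz": [[0,0,0],[0,0,0],[0,0,0],[0,-0.034,0],[0,-0.034,0],[0,-0.034,0],[-0.0405,0,-0.0228],[-0.0405,0,-0.0228]], "rot": [[0,0,0],[0,0,0],[0,0,0],[0,0,0],[0,0,0],[0,0,0],[0,0,0],[0,0,0]], "gripper": 0}}

```text
t: 17.18
ee_pos: [0.5155, -0.1733, 0.2084]
eef_rot: [-1.573, 0.001, 1.871]
force: [0.2, 1.3, 1.0]
finger_gap: 0.501
```

{"fn": "apply_moves", "kwargs": {"xyz": [[0,0,0],[0,0,0],[0,0,0],[0,0,0],[0,0,0],[0,0,0],[0,0,0],[0,0,0],[0,0,0],[0,0,0]], "rot": [[0,0.95,0],[0,0.95,0],[0,0.95,0],[0,0.95,0],[0,0.95,0],[0,0.95,0],[0,0.95,0],[0,0.95,0],[0,0.95,0],[0,0.95,0]], "gripper": 0}}

```text
t: 18.42
ee_pos: [0.5143, -0.1727, 0.2072]
eef_rot: [-1.571, 0.0, 0.539]
force: [-0.9, -0.6, -0.4]
finger_gap: 0.502
```

{"fn": "apply_moves", "kwargs": {"xyz": [[0,0,0],[0,0,0],[0,0,0]], "rot": [[0,0.9,0],[0,0.88,0],[0,0,0]], "gripper": 0}}

```text
t: 18.8
ee_pos: [0.5142, -0.1727, 0.2072]
eef_rot: [-1.571, 0.0, 0.296]
force: [0.8, 0.2, -0.3]
finger_gap: 0.497
```

```bash
python3 -c "
from h import *
o,im=snap('w9')
c=cam('wrist',o)
R=Rm(o['eef_rot']);print('below TCP',proj(c,np.array(o['ee_pos'])+R[:,1]*(o['ee_pos'][2]-.113)))"
```

```text
t 18.8
qpos [0.0468, -0.1135, -0.1538, 0.0, -1.5307, -1.3213]
ee_pos [0.5142, -0.1727, 0.2072]
eef_rot [-1.5708, 0.0002, 0.2963]
force [0.7525, 0.2056, -0.2503]
wrist_torque [-0.0275, 0.0257, 0.0531]
finger_gap 0.4972
below TCP [258.76017259 207.48415152]
```

View pics/w9.png

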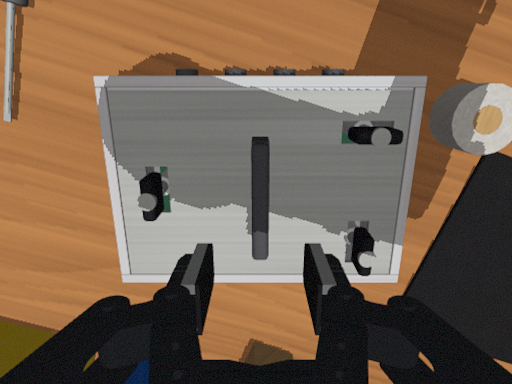

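```bash
python3 -c "
from h import *
o,im=load('w9');crop(im,90,60,430,290,2.3,'pics/w9c.png')"
```

```text
(no output)
```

View pics/w9c.png

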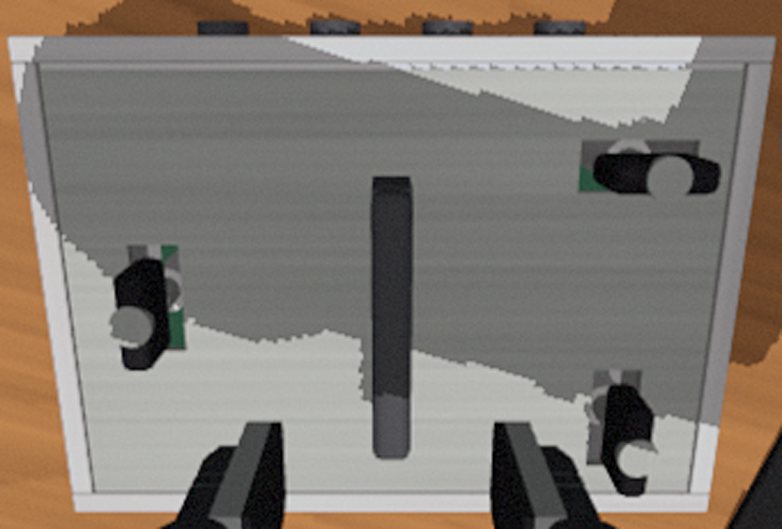

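All three wings lie along their slots: C's and A's outer edges run parallel to the rim sides, and B's is horizontal. The bar's top runs from (260, 137) to (260, 259). Next I'll work out the handle centre.

Run:
```python
from h import *
o,im=load('w9');c=cam('wrist',o);c2=cam('wrist',load('w2')[0])
a=(392/2.3+90,178/2.3+60);b=(392/2.3+90,459/2.3+60)
a2=(369/2.2+80,236/2.2);b2=(373/2.2+80,470/2.2)
A=onz(c,a,.113);B=onz(c,b,.113);m=(A+B)/2
print(A.round(4),B.round(4),m.round(4),'len',np.linalg.norm(A-B).round(4),'yaw',np.arctan2(*(B-A)[[1,0]]).round(3))
print('tri',tri([ray(c,a),ray(c2,a2)]).round(4),tri([ray(c,b),ray(c2,b2)]).round(4))
R=Rm(o['eef_rot']);print('tool delta',(R.T@(m-np.array(o['ee_pos']))).round(4))
```

```text
[ 0.4684 -0.1857  0.113 ] [ 0.552  -0.1598  0.113 ] [ 0.5102 -0.1727  0.113 ] len 0.0875 yaw 0.3
tri [ 0.4731 -0.1842  0.079 ] [ 0.5524 -0.1597  0.1123]
tool delta [-0.0039  0.0942  0.0011]
```

{"fn": "apply_moves", "kwargs": {"xyz": [[-0.002,0.032,0.001],[0,0.032,0],[0,0.03,0],[0,0,0],[0,0,0]], "rot": [[0,0,0],[0,0,0],[0,0,0],[0,0,0],[0,0,0]], "gripper": 0}}

```text
t: 19.48
ee_pos: [0.5127, -0.1725, 0.1149]
eef_rot: [-1.572, -0.001, 0.296]
force: [-0.2, -0.8, 0.6]
finger_gap: 0.501
```

{"fn": "apply_moves", "kwargs": {"xyz": [[0,0,0],[0,0,0],[0,0,0],[0,0,0]], "rot": [[0,0,0],[0,0,0],[0,0,0],[0,0,0]], "gripper": -1}}

```text
t: 19.98
ee_pos: [0.5126, -0.1722, 0.1148]
eef_rot: [-1.572, -0.002, 0.296]
force: [-1.4, 1.6, 5.2]
finger_gap: 0.128
```

```bash
python3 -c "
from h import *
o,im=snap('w10')"
```

```text
t 19.975
qpos [0.048, -0.0903, -0.3017, 0.0004, -1.3573, -1.3233]
ee_pos [0.5126, -0.1722, 0.1148]
eef_rot [-1.5717, -0.0019, 0.2956]
force [-1.4223, 1.5945, 5.1603]
wrist_torque [0.6524, 0.4082, -0.0202]
finger_gap 0.1277
```

View pics/w10.png

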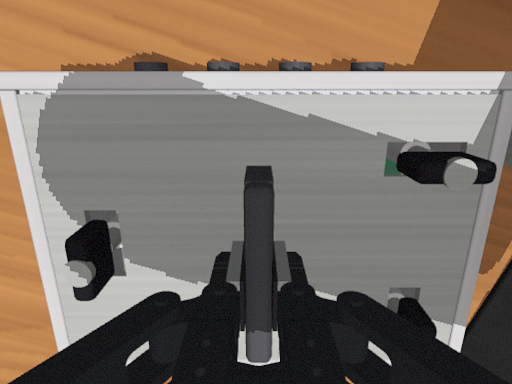

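The handle is held centred, with the bar at column 259 between the pads. Lifting slowly.

{"fn": "apply_moves", "kwargs": {"xyz": [[0,-0.003,0],[0,-0.005,0],[0,-0.007,0],[0,-0.008,0],[0,0,0]], "rot": [[0,0,0],[0,0,0],[0,0,0],[0,0,0],[0,0,0]], "gripper": -1}}

```text
t: 20.65
ee_pos: [0.5125, -0.1723, 0.1374]
eef_rot: [-1.571, -0.002, 0.295]
force: [0.9, 0.6, -2.7]
finger_gap: 0.124
```

```bash
python3 -c "
from h import *
o,im=snap('w11')"
```

```text
t 20.65
qpos [0.0478, -0.1013, -0.2701, 0.0002, -1.4004, -1.3234]
ee_pos [0.5125, -0.1723, 0.1374]
eef_rot [-1.5714, -0.0015, 0.2953]
force [0.9492, 0.6228, -2.7438]
wrist_torque [-0.0169, -0.0005, -0.0157]
finger_gap 0.1238
```

View pics/w11.png

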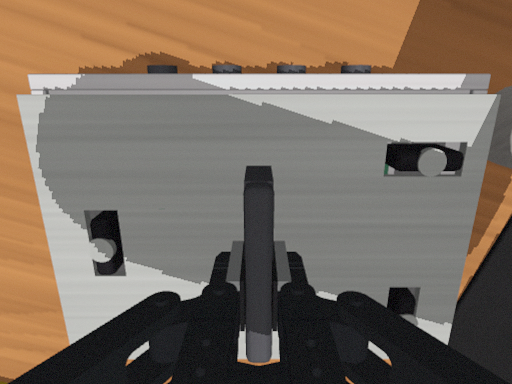

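The cover rises square and the wings pass through their slots; the force matches its weight. I'll continue up and refine the mat from the two fixed cameras.

{"fn": "apply_moves", "kwargs": {"xyz": [[0,-0.009,0],[0,-0.012,0],[0,-0.017,0],[0,-0.017,0],[0,0,0]], "rot": [[0,0,0],[0,0,0],[0,0,0],[0,0,0],[0,0,0]], "gripper": -1}}

```text
t: 21.32
ee_pos: [0.5129, -0.1724, 0.1938]
eef_rot: [-1.572, -0.004, 0.295]
force: [0.6, -0.2, -4.3]
finger_gap: 0.127
```

Run:
```python
from h import *
for n,f in(('scene','scene0'),('side','side0')):
    im=cv2.imread(f'pics/{f}.png');c=cam(n)
    g=cv2.cvtColor(im,cv2.COLOR_BGR2GRAY)
    m=(im[...,2]<90).astype(np.uint8)  # wood is bright red, mat dark
    k,l,st,ce=cv2.connectedComponentsWithStats(m);p=(275,163) if n=='scene' else (247,248)
    cn=cv2.findContours((l==l[p[1],p[0]]).astype(np.uint8),0,cv2.CHAIN_APPROX_NONE)[0]
    cn=max(cn,key=cv2.contourArea)[:,0].astype(float)
    W=np.array([onz(c,q,.006)[:2] for q in cn],np.float32)
    (cx,cy),(w,h),ang=cv2.minAreaRect(W)
    ap=cv2.approxPolyDP(cn.astype(np.float32)[:,None],6,True)[:,0]
    L=[]
    for i in range(len(ap)):
        a,b=ap[i],ap[(i+1)%len(ap)];t=(cn-a)@(b-a)/np.sum((b-a)**2);d=np.abs(np.cross(b-a,cn-a))/np.linalg.norm(b-a)
        s=W[(t>.1)&(t<.9)&(d<3)];L.append(cv2.fitLine(s,cv2.DIST_HUBER,0,.01,.01).ravel())
    C=[]
    for i in range(len(L)):
        u,v=L[i-1],L[i];s=np.linalg.solve(np.array([u[:2],-v[:2]]).T,v[2:]-u[2:]);C.append(u[2:]+s[0]*u[:2])
    C=np.array(C);print(n,len(ap),C.round(4).tolist(),'ctr',C.mean(0).round(4),'rect',cx,cy,w,h,'sides',np.linalg.norm(C-np.roll(C,1,0),axis=1).round(4),[np.arctan2(*(C[i]-C[i-1])[::-1]).round(3) for i in range(4)])
```

```text
scene 4 [[0.4465999901294708, 0.3084000051021576], [0.4341000020503998, 0.035100001841783524], [0.6467000246047974, 0.025800000876188278], [0.6585000157356262, 0.29899999499320984]] ctr [0.5465 0.1671] rect 0.546342670917511 0.1670306921005249 0.2769566476345062 0.2153354436159134 sides [0.2121 0.2736 0.2129 0.2734] [np.float32(3.097), np.float32(-1.617), np.float32(-0.044), np.float32(1.528)]
side 4 [[0.6381999850273132, 0.034299999475479126], [0.6514000296592712, 0.30239999294281006], [0.44179999828338623, 0.31209999322891235], [0.4300999939441681, 0.04270000010728836]] ctr [0.5404 0.1729] rect 0.5406193137168884 0.17275066673755646 0.2739007771015167 0.21256689727306366 sides [0.2082 0.2684 0.2098 0.2696] [np.float32(-0.04), np.float32(1.522), np.float32(3.095), np.float32(-1.614)]<stdin>:14: DeprecationWarning: Arrays of 2-dimensional vectors are deprecated. Use arrays of 3-dimensional vectors instead. (deprecated in NumPy 2.0)
```

The two views put the mat's centre at (0.5465, 0.167) and (0.540, 0.173), yaw about -0.044. I'll use (0.543, 0.170).

{"fn": "apply_moves", "kwargs": {"xyz": [[0.008,0,0.02],[0.0135,0,0.0338],[0.0135,0,0.0338],[0.0135,0,0.0338],[0.0135,0,0.0338],[0.0135,0,0.0338],[0.0135,0,0.0338],[0.0135,0,0.0338],[0.0135,0,0.0338],[0.012,0,0.028]], "rot": [[0,0,0],[0,0,0],[0,0,0],[0,0,0],[0,0,0],[0,0,0],[0,0,0],[0,0,0],[0,0,0],[0,0,0]], "gripper": -1}}

```text
t: 22.58
ee_pos: [0.5415, 0.1711, 0.1906]
eef_rot: [-1.571, 0.001, 0.296]
force: [-0.4, 0.1, -2.7]
finger_gap: 0.129
```

{"fn": "apply_moves", "kwargs": {"xyz": [[0,0,0],[0,0,0],[0,0,0],[0,0,0],[0,0,0],[0,0,0]], "rot": [[0,0.4,0],[0,0.6,0],[0,0.6,0],[0,0.5,0],[0,0.33,0],[0,0,0]], "gripper": -1}}

```text
t: 23.32
ee_pos: [0.5416, 0.1697, 0.1907]
eef_rot: [-1.571, 0.001, -0.044]
force: [-0.6, 0.2, -3.2]
finger_gap: 0.128
```

```bash
python3 -c "
from h import *
o,im=snap('w12')
a=capture('scene')[:,:,::-1];crop(a,135,80,345,280,3,'pics/s12.png')
b=capture('side')[:,:,::-1];crop(b,180,120,330,310,3,'pics/d12.png')"
```

```text
t 23.325
qpos [0.6568, -0.0428, -0.1169, -0.0005, -1.4975, -2.2712]
ee_pos [0.5416, 0.1697, 0.1907]
eef_rot [-1.571, 0.0009, -0.0436]
force [-0.5985, 0.2086, -3.1745]
wrist_torque [0.0006, -0.0242, -0.0629]
finger_gap 0.1281
```

View pics/w12.png

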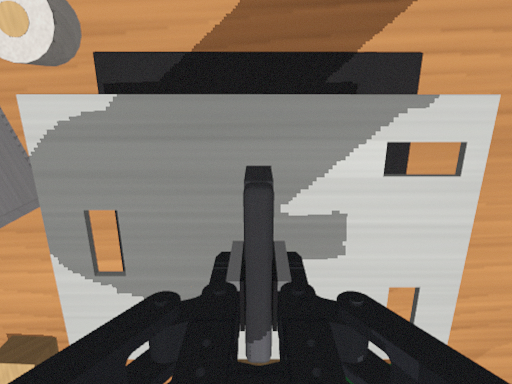

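View pics/d12.png

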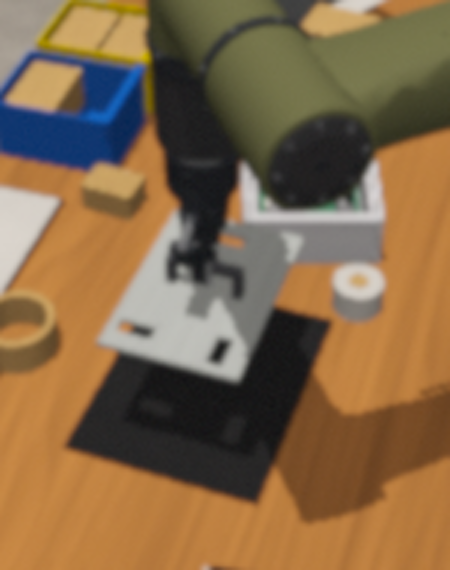

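View pics/s12.png

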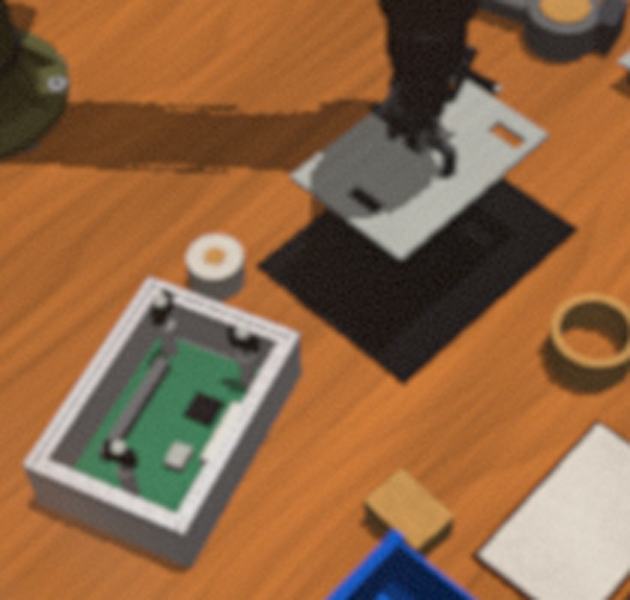

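Wrist view: the mat's rear edge runs along row 52, from about (95, 52) to (421, 52), centred behind the held cover and parallel to it.

Run:
```python
from h import *
o,im=load('w12');c=cam('wrist',o)
g=im[...,2]
print([int(x) for x in np.where(g[62,60:480]<70)[0][[0,-1]]+60], [int(np.where(g[30:90,x]<70)[0][0]+30) for x in(120,170,380,400)])
P=[onz(c,(94.5,52),.006),onz(c,(421.5,52),.006)]
m=(P[0]+P[1])/2;d=(P[1]-P[0]);y=np.arctan2(-d[0],d[1]);print(np.round(P,4),'len',np.linalg.norm(d).round(4),'yaw',y.round(4))
n=np.array([np.cos(y),np.sin(y)]);print('ctr',m[:2]+.11*n)
```

```text
[95, 420] [52, 52, 53, 53]
[[0.4293 0.0358 0.006 ]
 [0.4409 0.3117 0.006 ]] len 0.2761 yaw -0.0419
ctr [0.54503199 0.16917559]
```

{"fn": "apply_moves", "kwargs": {"xyz": [[0.002,0.02,0],[0,0.03,0],[0,0.03,0],[0,0.024,0],[0,0.015,0],[0,0.009,0],[0,0.004,0],[0,0,0]], "rot": [[0,0,0],[0,0,0],[0,0,0],[0,0,0],[0,0,0],[0,0,0],[0,0,0],[0,0,0]], "gripper": -1}}

```text
t: 24.48
ee_pos: [0.544, 0.1697, 0.0597]
eef_rot: [-1.57, -0.001, -0.044]
force: [0.3, -0.3, -3.7]
finger_gap: 0.13
```

```bash
python3 -c "
from h import *
snap('w13')
b=capture('side')[:,:,::-1];crop(b,180,150,330,310,4,'pics/d13.png')"
```

```text
t 24.475
qpos [0.6545, 0.0272, -0.2903, 0.0001, -1.2526, -2.2692]
ee_pos [0.544, 0.1697, 0.0597]
eef_rot [-1.5704, -0.0005, -0.0439]
force [0.2756, -0.2927, -3.7198]
wrist_torque [-0.0279, -0.0113, -0.0127]
finger_gap 0.1302
```

View pics/d13.png

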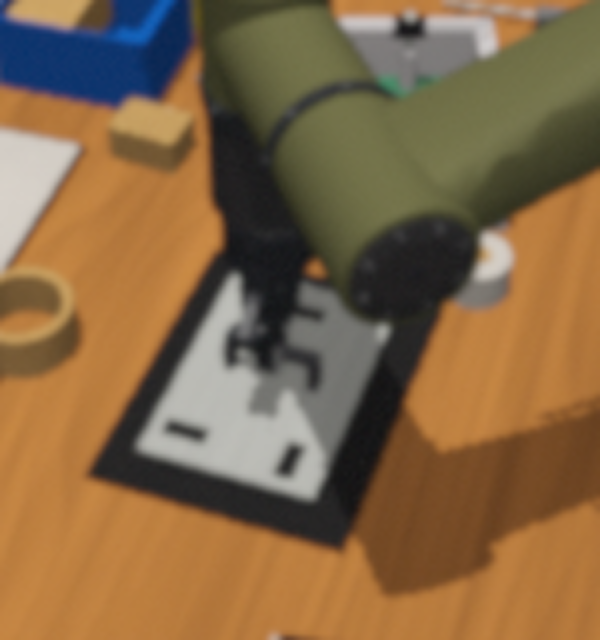

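The cover is over the mat, about 9 mm above it. Lowering slowly to contact.

{"fn": "apply_moves", "kwargs": {"xyz": [[0,0.003,0],[0,0.002,0],[0,0.0015,0],[0,0.001,0],[0,0,0]], "rot": [[0,0,0],[0,0,0],[0,0,0],[0,0,0],[0,0,0]], "gripper": -1}}

```text
t: 25.2
ee_pos: [0.5438, 0.1696, 0.0517]
eef_rot: [-1.571, 0.0, -0.044]
force: [0.4, 0.2, -3.0]
finger_gap: 0.127
```

{"fn": "apply_moves", "kwargs": {"xyz": [[0,0.001,0],[0,0,0]], "rot": [[0,0,0],[0,0,0]], "gripper": -1}}

```text
t: 25.45
ee_pos: [0.5439, 0.1696, 0.0509]
eef_rot: [-1.571, -0.0, -0.044]
force: [0.3, -0.1, -3.2]
finger_gap: 0.126
```

{"fn": "apply_moves", "kwargs": {"xyz": [[0,0.001,0],[0,0,0]], "rot": [[0,0,0],[0,0,0]], "gripper": -1}}

```text
t: 25.7
ee_pos: [0.5439, 0.1696, 0.0508]
eef_rot: [-1.571, -0.0, -0.044]
force: [-4.6, 0.2, 3.8]
finger_gap: 0.127
```

{"fn": "apply_moves", "kwargs": {"xyz": [[0,0.001,0],[0,0,0]], "rot": [[0,0,0],[0,0,0]], "gripper": -1}}

```text
t: 25.95
ee_pos: [0.5439, 0.1696, 0.0507]
eef_rot: [-1.571, -0.001, -0.044]
force: [-9.0, -1.6, 9.9]
finger_gap: 0.125
```

Contact: the force went from -3 to +10 N at z = 0.0507, as expected. I'll ease 1 mm and let go, then lift clear.

{"fn": "apply_moves", "kwargs": {"xyz": [[0,-0.001,0],[0,0,0]], "rot": [[0,0,0],[0,0,0]], "gripper": -1}}

```text
t: 26.2
ee_pos: [0.5439, 0.1697, 0.0508]
eef_rot: [-1.571, -0.001, -0.044]
force: [-4.9, 0.3, 6.4]
finger_gap: 0.126
```

{"fn": "apply_moves", "kwargs": {"xyz": [[0,0,0],[0,0,0],[0,0,0],[0,0,0]], "rot": [[0,0,0],[0,0,0],[0,0,0],[0,0,0]], "gripper": 0}}

```text
t: 26.7
ee_pos: [0.5438, 0.1696, 0.0497]
eef_rot: [-1.571, 0.0, -0.044]
force: [0.6, -1.0, 1.4]
finger_gap: 0.499
```

{"fn": "apply_moves", "kwargs": {"xyz": [[0,-0.015,0],[0,-0.025,0],[0,-0.035,0],[0,-0.04,0],[0,-0.04,0],[-0.03,-0.03,0],[-0.03,0,0],[0,0,0]], "rot": [[0,0,0],[0,0,0],[0,0,0],[0,0,0],[0,0,0],[0,0,0],[0,0,0],[0,0,0]], "gripper": 0}}

```text
t: 27.7
ee_pos: [0.4831, 0.1725, 0.2373]
eef_rot: [-1.568, -0.003, -0.043]
force: [0.2, 0.2, 0.2]
finger_gap: 0.503
```

```bash
python3 -c "
from h import *
o,im=snap('w14')
cv2.imwrite('pics/s14.png',capture('scene')[:,:,::-1])
b=capture('side')[:,:,::-1];cv2.imwrite('pics/d14.png',b);crop(b,190,140,320,300,4,'pics/d14c.png')"
```

```text
t 27.7
qpos [0.7361, -0.1982, -0.1744, 0.0001, -1.5905, -2.3495]
ee_pos [0.4831, 0.1725, 0.2373]
eef_rot [-1.568, -0.0029, -0.0426]
force [0.2043, 0.1665, 0.1839]
wrist_torque [0.0211, -0.0404, -0.0312]
finger_gap 0.5027
```

View pics/w14.png

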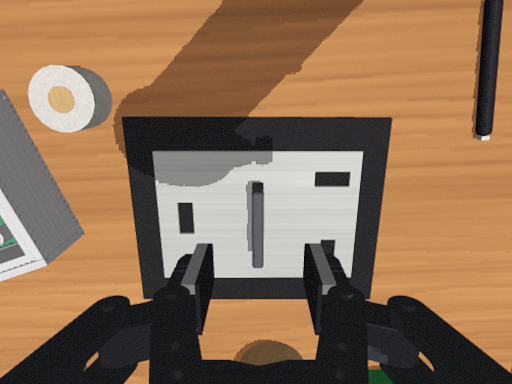

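View pics/s14.png

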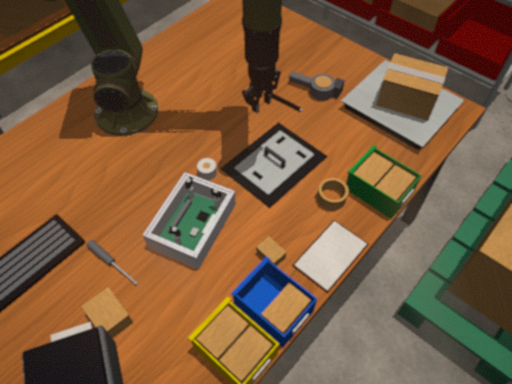

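View pics/d14c.png

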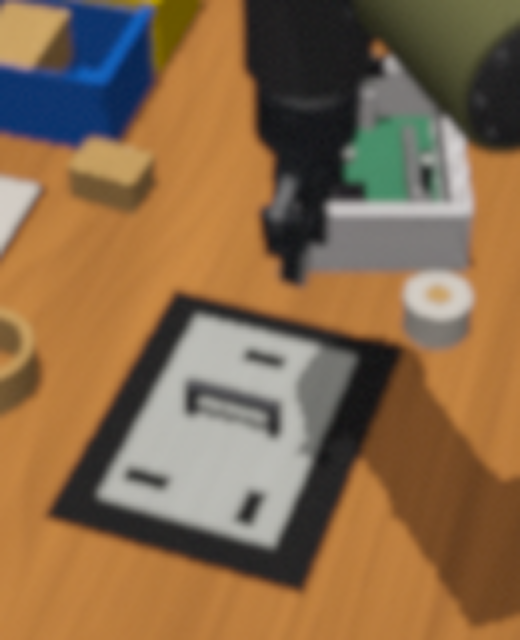

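The cover lies flat and square on the mat with its handle up, the gripper is clear, and the other things look untouched. Last checks: the centring offset, and that nothing else moved.

Run:
```python
from h import *
o,im=load('w14');c=cam('wrist',o)
Q=lambda p,z:onz(c,p,z)[:2]
# row profiles
g=im[...,2].astype(int);print('row170',[i for i in range(110,400) if abs(g[200,i+1]-g[200,i-1])>60][:40]);print('col200',[i for i in range(100,310) if abs(g[i+1,220]-g[i-1,220])>50])
m=[Q((124,117),.006),Q((391,118),.006),Q((367,299),.006),Q((145,298),.006)]
k=[Q((153,151),.011),Q((362,151),.011),Q((352,278),.011),Q((162,278),.011)]
print(np.mean(m,0).round(4),np.mean(k,0).round(4));
for S in(m,k): d=S[1]-S[0];print(np.linalg.norm(d).round(4),np.arctan2(-d[0],d[1]).round(4),np.linalg.norm(S[2]-S[1]).round(4))
a=cv2.imread('pics/scene0.png');b=cv2.imread('pics/s14.png')
d=cv2.absdiff(a,b).max(2);d[:,:]=(d>50)*255;cv2.imwrite('pics/diff.png',d)
crop(b,140,165,240,270,5.5,'pics/s14u.png')
```

```text
row170 [131, 132, 156, 157, 246, 251, 263, 264, 358, 359, 381, 382]
col200 [116, 117, 150, 151, 179, 180, 277, 278, 298, 299]
[0.5445 0.169 ] [0.5454 0.1694]
0.2752 -0.0449 0.219
0.219 -0.0417 0.1526
```

View pics/diff.png

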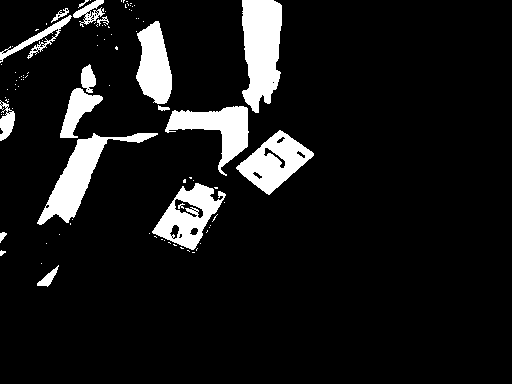

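View pics/s14u.png

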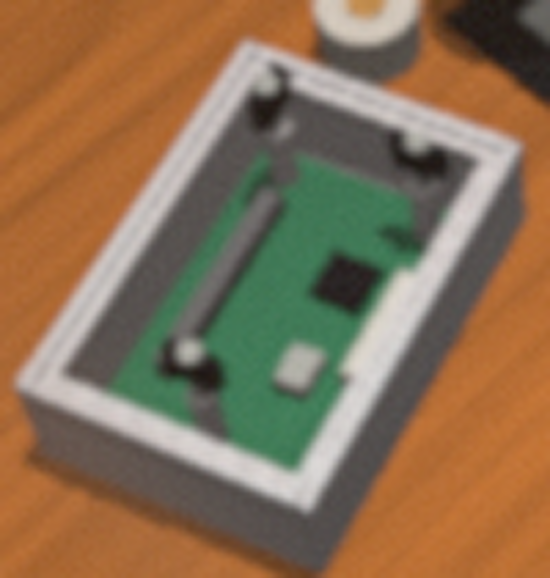

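The cover is centred on the mat to about 1 mm and square to it. The picture difference shows only the arm, its shadow and the cover changed; everything else is where it was.

```bash
python3 -c "
from bench import *
print(finish_job())"
```

```text
the job is handed in; nothing more can be done
None
```

The three wing screws are turned to their stops and the cover is off the controller. It lies flat in the middle of the mat with its handle up, and I handed the job in at about 28 s of the 72 s allowed.

- **Screws:** I turned A, C and B counter-clockwise in that order. At each stop the wrist torque rose to 0.59, 0.74 and 0.88 N m, against about 0.1 while turning. A picture before the lift showed all three wings along their slots.
- **Cover:** I lifted it straight up by the handle, and the wings passed through their slots without snagging. I lowered it until it touched the mat (the vertical force went from -3 to about +10 N), eased off and released.
- **Last checks:** the cover's centre is about 1 mm from the mat's centre and within 0.003 rad of square to it. A before/after comparison from the scene camera shows only the arm, its shadow and the cover changed. The gripper was open, clear and free of load.
- **Disagreements:** the scene and side cameras put the mat's centre 6 to 7 mm apart. I used their average, and the wrist camera confirmed it to within 2 mm. Two wrist views put the wing tops about 3 mm above the stated 103.5 mm. One end of the handle came out about 34 mm too low because the two views were too close together, while the other end agreed to 1 mm.

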